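Draw the long key paddle out of the slide-top lockbox

ROBOT

A 6-joint arm with a two-finger parallel gripper is mounted at the origin on the work surface. World frame = base frame: x ahead of the robot, y to its left, z up, the work surface at z = 0. Lengths are in m, angles in rad, forces in N, time in s.
With the tool pointing down it reaches from about 0.325 to 0.775 m from the base axis. Payload 5.5 kg.
Tool frame: the origin (TCP) lies between the finger pads; the fingertips stand 8 mm ahead of it and the grasp point (between the pads) lies 11 mm behind it (tcp_to_tips is the distance from the TCP to the fingertips, in m); z points along the fingers, y is the line along which they close (so a half turn about z gives the same grasp; the last joint's range is limited). The gripper opens to 88 mm and grips with 3 to 60 N. Pads are 20 mm wide; open, the fingers measure 115 mm over their backs; the gripper's body (75 mm by 178 mm) begins 61 mm behind the grasp point.
Start: joints at [1.221, 0.091, 1.231, -0, 1.82, -0.057], TCP at [0.173, 0.574, 0.231] pointing down, gripper open.
Joint ranges: [-2.87, 2.87], [-0.86, 2.18], [0.17, 2.46], [-1.51, 4.65], [0.06, 2.69], [-2.65, 2.65]. Speed limits (rad/s): [2.57, 2.57, 3.01, 3.14, 3.14, 3.14].

INTERFACE

Orientations are given as a unit quaternion [w, x, y, z].
In Python, from bench import * gives the robot as it stands. Calls block until the motion is done:
- move_to(position, orientation): joint-space move of the TCP to a pose.
- move_l(position, speed=0.15, orientation=None): straight line of the TCP; orientation=None keeps the orientation; speed is the mean speed in m/s.
- movej(angles): joint-space move.
- gripper_open() and close(): open the fingers fully, or close them until they stop; the grip force is fixed at half the most.
- hold(seconds).
- inverse_kinematics(position, orientation): joint angles nearest the present ones, or None.
- state(): the state.
- get_image(name): name is "scene" or "top"; returns a dict with "frame" (400x640x3 uint8, blue, green, red), "depth" (400x640 float32, m along the optical axis (not along the pixel's ray), 0 where there is no reading), "camera_matrix" (3x3 intrinsics, pixels), "k1" (the pictures are not rectified: a ray, as slopes to the right and down, at radius r is drawn at 1 + k1 r^2 times it, then the intrinsics apply), "view" (4x4, takes a point from world to camera coordinates). Camera axes: x right, y up, looking along -z (the intrinsics and any distortion apply to the point x, -y, -z); pixel columns grow to the right and rows downward; lengths in m; the calibration is good to about 2 mm. A picture is of the moment at which its call begins.
A pose or a line that the arm cannot do raises IKError and nothing moves.
- job_done(): hands the job in; it is judged then, once.
The state is a dict: "time": time; "joint_pos": joint angles; "dq": joint speeds; "joint_torque": joint torques, N m; "ee_pos": TCP position; "ee_rot": TCP orientation; "ft_force": force on the tool from outside, world axes, zero at the start; "moment": the same for the moment, N m; "finger_gap": finger opening in m; "finger_force": force on a finger pad.
Only numpy, scipy, OpenCV 4.12 (cv2) and the standard library are available. Lean on these libraries where they do the work, as an engineer would, in place of code of your own. Each camera call takes 0.05 s, during which the arm holds its last target. There are 200 camera calls.

TASK

Slide the lockbox's cover back, away from you, until it is fully open, then take the long teal key paddle, which is longer than the opening, out by tilting it and drawing it diagonally, key end first, through the opening. Finish still holding the paddle steady in the gripper, all of it at least 6 cm above the box's rails and touching nothing else, with the cover left open; do not disturb the carabiner, the doorstop or the padlock.

Things in the scene. Friction and masses are not known exactly. Their poses are not given: they have to be found in the camera images.
- lockbox: Blue steel lockbox fixed to the counter, 208 (x) x 118 (y) x 72 (z) mm. Origin: centre of its underside, on the counter. +x points back towards the robot (within 0.5 rad). Inside 200 x 110 mm; a felt bed, top at z 24 mm, from x = -20 to +100 mm; behind it an empty well, floor at z 4 mm. End walls 62 mm high; side walls carry the cover's rails, top at 72 mm, 110 mm apart.
- opening (a point): Centre of the opening in the box's top, at box x = +42.5 mm, z = 62 mm. It is 115 mm long (box x -15 to +100 mm) and 110 mm wide. From the end wall at box x = -100 to x = -15 mm a fixed steel deck roofs the inside: underside at z 58 mm, top at 62 mm.
- cover (a joint): Flat aluminium sliding cover, 124 x 108 x 4 mm, top at box z 67 mm. Slide joint in m: 0 = shut over the opening, 0.12 = fully open at its stop (lying on the deck, overhanging the box's -x end by 36 mm). It opens towards the box's -x (away from the robot), starts between 0 and 0.02, slides with about 2 N and stays where left.
- cover_grip (a point): Top centre of the cover's black grip bar: 14 mm thick along box x, 60 mm long along box y, 18 mm high above the cover (its top 85 mm above the counter). It moves with the cover; with the cover shut it is at box x = +25 mm.
- paddle: Teal acrylic key paddle, a rigid bar 186 x 18 x 12 mm, flat on the box's felt bed, plain end jutting out over the well; hidden at first. Origin: centre of its underside. Own x runs to its brass key, at the box's +x end. Teal from x = -93 to +50 mm, brass ferrule (same section) to +66, key blade (9 x 4) to +93. Balances at x = +20 mm. Within 0.08 rad, 5 x 8 mm of the box's centre. About 75 g.
- paddle_key_end (a point): Tip of the paddle's brass key, at x = +93 mm, mid-thickness.
- paddle_plain_end (a point): Plain teal end of the paddle, at x = -93 mm, mid-thickness; it starts under the deck.
- carabiner: Bystander: red plastic carabiner, 83 x 59 x 11 mm, lying beside the box. Origin: centre of its underside.
- doorstop: Bystander: black rubber doorstop wedge, 92 x 38 x 28 mm, beside the box. Origin: centre of its underside.
- padlock: Bystander: brass padlock lying flat, 77 x 44 x 20 mm with its steel shackle, beside the box. Origin: centre of its body's underside.

How it is judged:
By the outcome, as a careful person would: the job done as asked, in the order asked, and still so for the second after the job is handed in, while the arm keeps its last pose, push and grip.
It also fails if it takes over 51 s, if anything falls off the work surface, if the arm or the gripper's body presses on something with over 40 N, if the wrist force passes 120 N, or if a joint passes its speed limit or range.

## Working session

There is one attempt and no reset: what is moved stays moved. The work goes in short steps, each a Python script; the robot and the scene stay as the last script left them, time stands still between calls to the robot, and variables do not carry over. Pictures are saved under pics/ and viewed, at most 10 in all, crops included, and the job is handed in when it is done.

```bash
ls; mkdir -p pics; cat > h.py <<'E'
from bench import *
import numpy as np, cv2
from scipy.spatial.transform import Rotation as R
def q(Rm):
    x=R.from_matrix(Rm).as_quat(); return [x[3],x[0],x[1],x[2]]
def pt(im,u,v,z):
    "pixel -> world on plane z"
    K=np.array(im["camera_matrix"]);V=np.array(im["view"])
    a=cv2.undistortPoints(np.array([[[u,v]]],float),np.eye(3),None)[0,0]
    x=(np.array([u,v,1.])@np.linalg.inv(K).T)[:2]; s=x.copy()
    for _ in range(20): s=x/(1+im["k1"]*(s@s))
    d=V[:3,:3].T@np.array([s[0],-s[1],-1]); c=-V[:3,:3].T@V[:3,3]
    return c+d*(z-c[2])/d[2]
def cloud(im):
    "per-pixel world points from depth"
    K=np.array(im["camera_matrix"]);V=np.array(im["view"]);D=im["depth"]
    v,u=np.mgrid[0:D.shape[0],0:D.shape[1]]
    x=np.stack([(u-K[0,2])/K[0,0],(v-K[1,2])/K[1,1]],-1);s=x.copy()
    for _ in range(20): s=x/(1+im["k1"]*(s**2).sum(-1,keepdims=True))
    P=np.stack([s[...,0]*D,-s[...,1]*D,-D],-1)-V[:3,3]
    return P@V[:3,:3]
E
python3 - <<'E'
from h import *
s=state();print(s["time"],s["ee_rot"],s["finger_gap"])
for n in("scene","top"):
    im=get_image(n);cv2.imwrite(f"pics/{n}0.png",im["frame"]);V=np.array(im["view"]);print(n,-V[:3,:3].T@V[:3,3],im["k1"])
    np.savez(f"{n}0.npz",**im)
E
```

```text
pics
0.0 [-2.12671176e-04  1.45897533e-01  9.89299224e-01 -9.53579059e-04] 0.08760915079380785
scene [1.09652258 0.26721574 0.70858092] -0.08571834498501374
top [0.44457835 0.06427136 0.94219148] -0.07557340989100901
```

View pics/scene0.png

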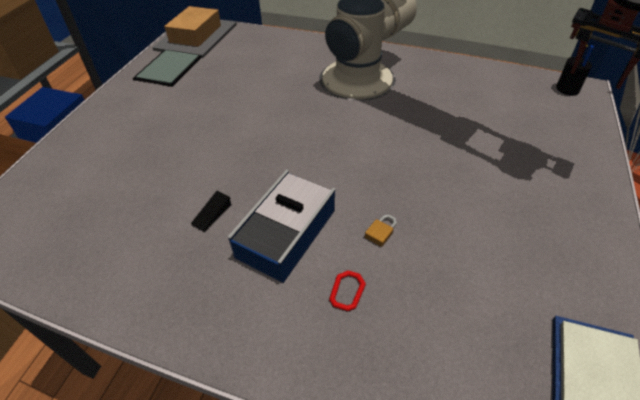

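View pics/top0.png

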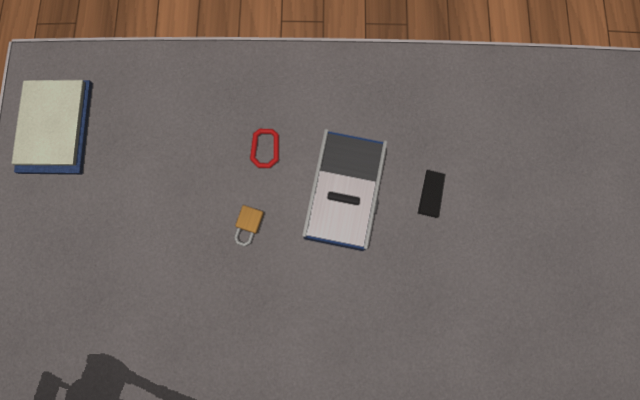

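The blue box is near the middle of the top view (345,190), with the cover shut and the grip bar at (343,198). The padlock (248,222) and carabiner (265,148) are on the left and the doorstop (432,193) is on the right. Next I measure the box pose.

```bash
python3 - <<'E'
from h import *
for n,(r0,r1,c0,c1) in dict(top=(110,270,290,400),scene=(150,300,220,350)).items():
    im=dict(np.load(n+"0.npz"));P=cloud(im)
    sel=np.zeros(P.shape[:2],bool);sel[r0:r1,c0:c1]=1
    for t,z in((.058,.07),(.065,.07),(.077,.085)):
        m=(sel&(P[...,2]>t))
        Q=P[m][:,:2].astype(np.float32)*1000
        print(n,t,m.sum(),cv2.minAreaRect(Q),np.median(P[m],0),P[m].mean(0))
R_=[[0,0,0]]
a=np.deg2rad(169.2);xb=np.array([np.cos(a),np.sin(a),0]);zb=np.array([0,0,1.]);yb=np.cross(zb,xb);o=np.array([.6125,.0145,0])
# IK feasibility: tool x axis along -/+xb
for ps in (0,15,22,28):
  for bx,bz in ((32,60),(60,200)):
    for s in (1,-1):
        p=np.deg2rad(ps); X=xb*np.cos(p)+zb*np.sin(p); tz=-(-xb*np.sin(p)+zb*np.cos(p)); tx=s*X
        Rm=np.c_[tx,np.cross(tz,tx),tz]
        print(ps,bx,s,inverse_kinematics(list(o+xb*bx/1e3+zb*bz/1e3),q(Rm)))
E
```

```text
top 0.058 7036 ((578.3291625976562, 20.563446044921875), (125.38587951660156, 279.0866394042969), 79.29067993164062) [0.60862032 0.01728195 0.06677641] [0.60954681 0.01699912 0.07438645]
top 0.065 4537 ((578.5662841796875, 22.804519653320312), (120.89369201660156, 278.71990966796875), 79.29067993164062) [0.57983132 0.02384993 0.06812533] [0.58182515 0.02256672 0.08099222]
top 0.077 325 ((526.4357299804688, 27.93889617919922), (158.3034210205078, 83.80184173583984), 3.96152663230896) [0.59142062 0.02740303 0.08531388] [0.56560251 0.02856944 0.24294024]
scene 0.058 5274 ((814.398193359375, 75.21963500976562), (651.5574951171875, 203.22259521484375), 16.913898468017578) [0.6311233  0.01563801 0.06609402] [0.63225513 0.01746915 0.07503438]
scene 0.065 3080 ((814.398193359375, 75.21963500976562), (651.5574951171875, 203.22259521484375), 16.913898468017578) [0.59665434 0.02488555 0.0675622 ] [0.60426321 0.02620204 0.08437233]
scene 0.077 281 ((829.7350463867188, 149.43850708007812), (580.8907470703125, 52.481414794921875), 28.982213973999023) [0.59956135 0.03146193 0.08496803] [0.72670868 
[... 738 characters left out ...]
777  0.04274417  2.01371588  1.73382281]
22 32 1 [-0.05303296  0.42036368  1.19353103  0.05363558  1.9080348  -1.42732778]
22 32 -1 [-0.05303296  0.42036368  1.19353103  0.05363558  1.9080348   1.71426488]
22 60 1 [-0.04745754  0.30386846  1.08850625  0.06211728  2.12886925 -1.40698193]
22 60 -1 [-0.04745754  0.30386846  1.08850625  0.06211728  2.12886925  1.73461073]
28 32 1 [-0.05895973  0.51571749  1.09651166  0.06717033  2.01370162 -1.42745982]
28 32 -1 [-0.05895973  0.51571749  1.09651166  0.06717033  2.01370162  1.71413284]
28 60 1 [-0.05386616  0.39485994  1.00368694  0.07958162  2.22644703 -1.40318417]
28 60 -1 [-0.05386616  0.39485994  1.00368694  0.07958162  2.22644703  1.73840849]
```

```bash
python3 - <<'E'
from h import *
for n,(r0,r1,c0,c1) in dict(top=(110,270,290,400),scene=(150,300,220,350)).items():
    im=dict(np.load(n+"0.npz"));P=cloud(im)
    sel=np.zeros(P.shape[:2],bool);sel[r0:r1,c0:c1]=1
    for t in (.058,.069,.079):
        m=(sel&(P[...,2]>t)&(P[...,2]<.095)).astype(np.uint8)
        m=cv2.morphologyEx(m,cv2.MORPH_CLOSE,np.ones((3,3)))
        c=max(cv2.findContours(m,0,2)[0],key=cv2.contourArea)
        z=.085 if t>.075 else .0705
        w=np.array([pt(im,*p[0],z)[:2] for p in c],np.float32)*1000
        print(n,t,cv2.minAreaRect(w))
        if t>.075:
            M=cv2.moments(m,True);print(pt(im,M['m10']/M['m00'],M['m01']/M['m00'],.083))
E
```

```text
top 0.058 ((613.1370849609375, 14.472343444824219), (124.4193344116211, 208.08970642089844), 79.22856140136719)
top 0.069 ((614.23583984375, 16.259986877441406), (120.66947174072266, 206.8953399658203), 79.08195495605469)
top 0.079 ((593.039794921875, 20.556442260742188), (59.36180877685547, 14.53619384765625), 79.27769470214844)
[0.59354641 0.02029936 0.083     ]
scene 0.058 ((618.345703125, 16.296104431152344), (126.33660888671875, 215.8914337158203), 79.01937866210938)
scene 0.069 ((587.1400756835938, 17.876750946044922), (72.06925964355469, 35.59950256347656), 68.3694839477539)
scene 0.079 ((597.5279541015625, 20.786575317382812), (61.13086700439453, 17.18618392944336), 78.78939819335938)
[0.59581693 0.02020078 0.083     ]
```

```bash
cat >> h.py <<'E'
a=np.deg2rad(169.2);XB=np.array([np.cos(a),np.sin(a),0]);ZB=np.array([0,0,1.]);YB=np.cross(ZB,XB);O=np.array([.614,.0155,0])
B=np.c_[XB,YB,ZB]
def W(x,y,z): return list(O+B@np.array([x,y,z]))        # box -> world
def Q(yaw=0,pitch=0):
    "tool down, tool x along box x; yaw about box z, then pitch lifts the +x side"
    M=R.from_euler('z',yaw).as_matrix()@R.from_euler('y',-pitch).as_matrix()@np.diag([1.,-1,-1])
    return q(B@M)
def F(): s=state(); return B.T@np.array(s["ft_force"])
def xyz(): s=state(); return B.T@(np.array(s["ee_pos"])-O)
E
python3 - <<'E'
from h import *
close()
move_to(W(.056,0,.12),Q())
move_l(W(.056,0,.079)); print(F(),state()["time"])
move_l(W(-.07,0,.079),.08); print(F(),xyz())
f0=F()
x=-.07
while x>-.095:
    x-=.0015; move_l(W(x,0,.079),.03); f=F(); print(round(x,4),f.round(1))
    if f[0]>7: break
print(state()["time"])
im=get_image("top");cv2.imwrite("pics/t1.png",cv2.resize(im["frame"][90:290,260:460],(800,800))[:600])
im=get_image("scene");cv2.imwrite("pics/s1.png",cv2.resize(im["frame"][140:290,190:390],(800,600)))
E
```

```text
[ 0.70391295  0.21756425 -0.19172154] 4.2833
[-0.41252547 -0.93924574 -0.32967483] [-7.00128063e-02 -2.07103114e-05  7.89370690e-02]
-0.0715 [1.9 0.4 0.7]
-0.073 [1.6 0.3 0.5]
-0.0745 [ 1.2 -0.1  1. ]
-0.076 [ 0.9 -0.2  0.2]
-0.0775 [1. 0. 1.]
-0.079 [7.8 0.  3. ]
7.5083
```

View pics/s1.png

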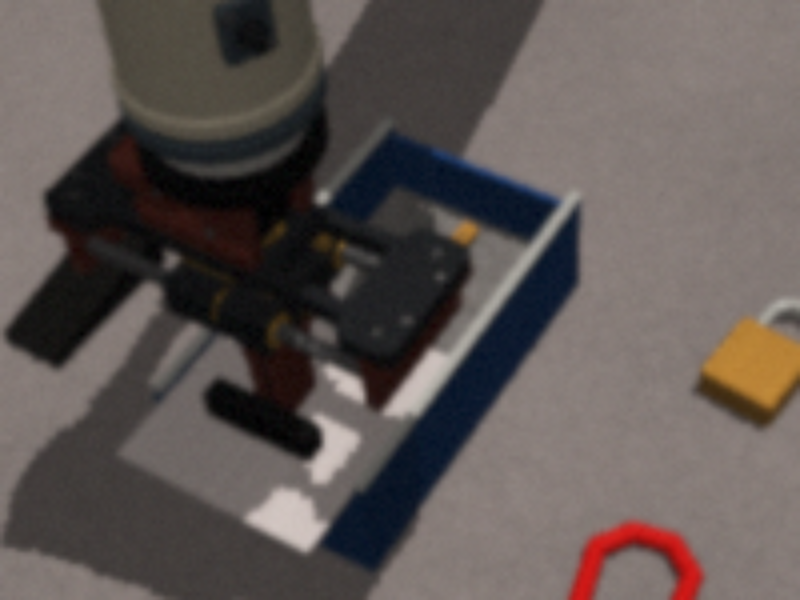

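The scene view shows the cover pushed to its stop: the force rose at the expected place and the cover overhangs the far end. The box is open and the brass key shows at (467,235). Next I back off and look at the paddle.

```bash
python3 - <<'E'
from h import *
print(state()["finger_gap"])
move_l(W(-.068,0,.079),.1)
move_l(W(-.03,0,.16),.25)
gripper_open()
movej([.9,.091,1.231,0,1.82,-.5])
print(state()["time"])
im=get_image("top");np.savez("top2.npz",**im)
cv2.imwrite("pics/t2.png",cv2.resize(im["frame"][110:270,280:440],(600,600),interpolation=cv2.INTER_CUBIC))
P=cloud(im);f=im["frame"]
hsv=cv2.cvtColor(f,cv2.COLOR_BGR2HSV)
sel=np.zeros(P.shape[:2],np.uint8);sel[125:255,295:390]=1
for nm,lo,hi,z in(("teal",(75,60,30),(100,255,255),.036),("brass",(8,90,40),(28,255,255),.033)):
    m=cv2.inRange(hsv,lo,hi)*sel
    cs=cv2.findContours(m,0,2)[0]
    for c in cs:
        if cv2.contourArea(c)<5: continue
        w=np.array([pt(im,*p[0],z) for p in c]); b=((w-O)@B)[:,:2].astype(np.float32)*1000
        print(nm,cv2.contourArea(c),cv2.boundingRect(c),cv2.minAreaRect(b),b.min(0),b.max(0))
E
```

```text
0.00012199970848022714
11.8
teal 275.5 (337, 181, 18, 34) ((12.819803237915039, 4.724788665771484), (18.530000686645508, 64.93050384521484), 86.08154296875) [-19.341185  -6.220465] [45.179222 15.847705]
brass 122.5 (333, 214, 12, 23) ((67.46482849121094, -0.23257923126220703), (17.586477279663086, 43.854736328125), 82.94126892089844) [45.901978 -8.070293] [89.33095  10.359995]
```

View pics/t2.png

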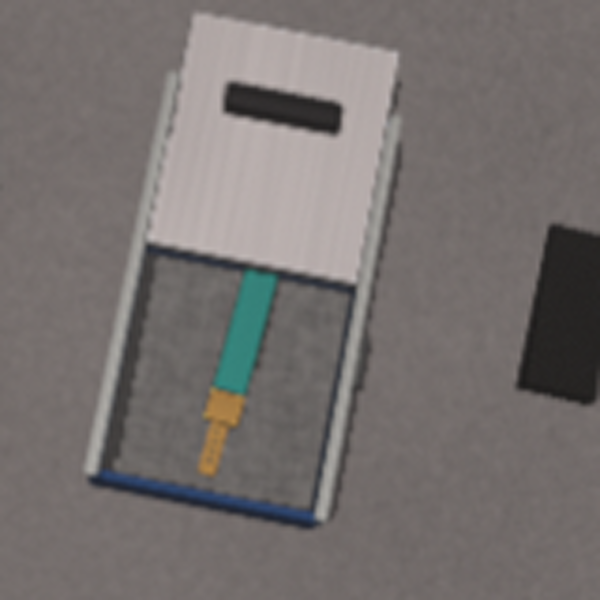

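The top view shows the cover fully open. The paddle's teal part runs from (262,272) to (230,393), with the brass key tip at (208,472). The open fingers (115 mm) do not fit between the rails squarely, so I enter diagonally, close, and then turn the wrist back into line.

```bash
python3 - <<'E'
from h import *
Y=-.78
move_to(W(.042,.001,.13),Q(Y))
move_l(W(.042,.001,.05),.12); print(F().round(1),state()["time"])
move_l(W(.042,.001,.034),.05); print(F().round(1),xyz().round(4))
close(); s=state();print(s["finger_gap"],s["finger_force"],F().round(1))
for y in (-.5,-.25,-.07):
    move_l(W(.042,.001,.034),.1,Q(y)); s=state();print(y,s["finger_gap"],s["finger_force"],F().round(1),s["time"])
im=get_image("scene");cv2.imwrite("pics/s3.png",cv2.resize(im["frame"][140:290,190:390],(800,600)))
im=get_image("top");cv2.imwrite("pics/t3.png",cv2.resize(im["frame"][110:270,280:440],(600,600)))
E
```

```text
[-0.2  0.1  0.8] 14.5833
[ 0.6 -1.1 -0.4] [0.0422 0.0011 0.0336]
0.026041446331475007 28.45567808719352 [-0.9 -2.9 -0.9]
-0.5 0.01981157632268266 29.234426636248827 [ 4.6 -3.2  1.9] 16.4833
-0.25 0.017757878259034705 30.00071570277214 [6.2 1.8 2.2] 16.8833
-0.07 0.020137541623263613 31.11799841746688 [12.2  2.4  5.4] 17.2167
```

View pics/s3.png

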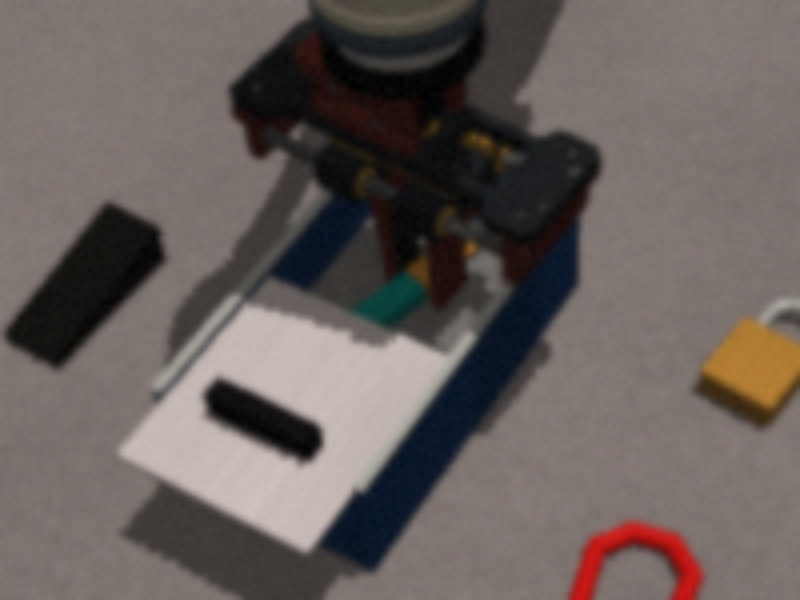

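The scene view shows the fingers across the teal/ferrule joint (430,280). The +x force of 12 N suggests the paddle's plain end is against the far wall. I shift towards +x at the paddle's yaw and then straighten.

```bash
python3 - <<'E'
from h import *
def rep(t): s=state();print(t,s["finger_gap"],F().round(1),np.array(s["moment"]).round(2),s["time"])
move_l(W(.042,.001,.034),.1,Q(-.25)); rep("back")
move_l(W(.048,.001,.034),.03,Q(-.25)); rep("shift")
for y in (-.15,-.06): move_l(W(.048,.001,.034),.1,Q(y)); rep(y)
im=get_image("top");cv2.imwrite("pics/t4.png",cv2.resize(im["frame"][110:270,280:440],(600,600)))
im=get_image("scene");cv2.imwrite("pics/s4.png",cv2.resize(im["frame"][160:260,240:373],(798,600)))
E
```

```text
back 0.017789174556963085 [6.5 0.  2.9] [ 0.01  1.03 -0.34] 17.65
shift 0.017622802337193887 [-0.1  0.1  0.4] [ 0.07 -0.01 -0.02] 18.0
-0.15 0.017544262752207353 [-0.1 -0.4 -0.5] [ 0.04 -0.   -0.01] 18.25
-0.06 0.017954337683294064 [-0.1  0.7 -0.2] [0.04 0.02 0.05] 18.5
```

View pics/s4.png

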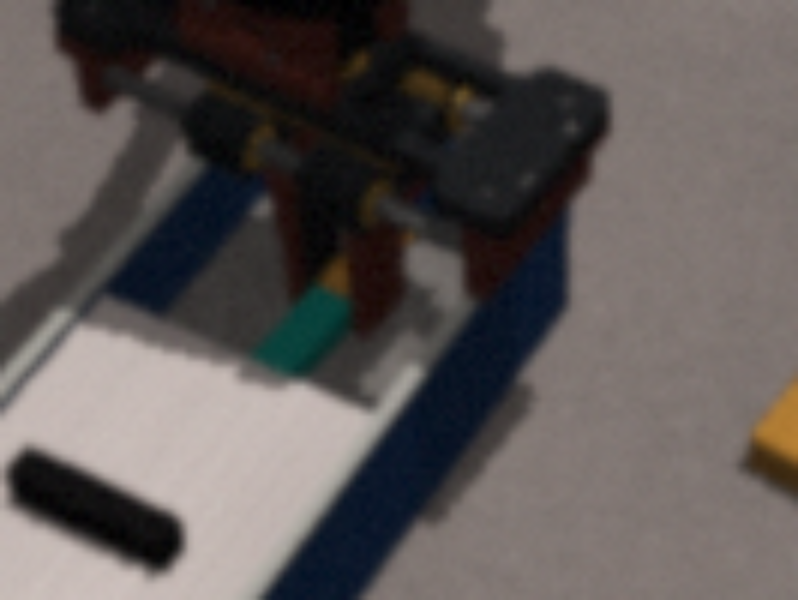

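The scene view shows the fingers now square on the paddle at the teal/ferrule joint (345,290). The contact forces are near zero. Next comes the tilt and the diagonal draw, with a force check at each step.

```bash
cat > draw.py <<'E'
from h import *
L,h,y0,PS=.144,.010,-.06,np.deg2rad(20)
def tcp(xp,zp,p): return W(xp+L*np.cos(p)-h*np.sin(p),.001,zp+L*np.sin(p)+h*np.cos(p))
def go(xp,zp,p,v=.06):
    move_l(tcp(xp,zp,p),v,Q(y0,p)); f=F(); s=state()
    print(round(xp,3),round(zp,3),round(np.rad2deg(p),1),f.round(1),round(s["finger_gap"],4),round(s["time"],1))
    if np.linalg.norm(f)>10: raise SystemExit("force")
E
python3 - <<'E'
from draw import *
move_l(W(.048,.001,.034),.1,Q(y0))
go(-.096,.027,0)
for k in np.linspace(0,1,9)[1:]:
    p=k*PS; xp=-.096+.008*k
    go(xp,max(.0275+(xp+.02)*np.tan(p),.008),p)
im=get_image("scene");cv2.imwrite("pics/s5.png",cv2.resize(im["frame"][130:270,210:397],(800,600)))
E
```

```text
-0.096 0.027 0.0 [ 0.7  0.6 -0.7] 0.0178 19.1
-0.095 0.024 2.5 [-0.8  0.2 -0.8] 0.0174 19.4
-0.094 0.021 5.0 [-0.1 -0.7 -0.7] 0.0178 19.6
-0.093 0.018 7.5 [ 0.5 -0.2 -1. ] 0.0176 19.9
-0.092 0.015 10.0 [ 0.1 -0.1 -1.6] 0.0176 20.1
-0.091 0.012 12.5 [ 0.6 -0.3  0.5] 0.0177 20.4
-0.09 0.009 15.0 [ 0.1  0.6 -1. ] 0.0177 20.6
-0.089 0.008 17.5 [ 0.1  0.3 -0.5] 0.0178 20.9
-0.088 0.008 20.0 [ 0.8  0.1 -0.9] 0.0176 21.1
```

View pics/s5.png

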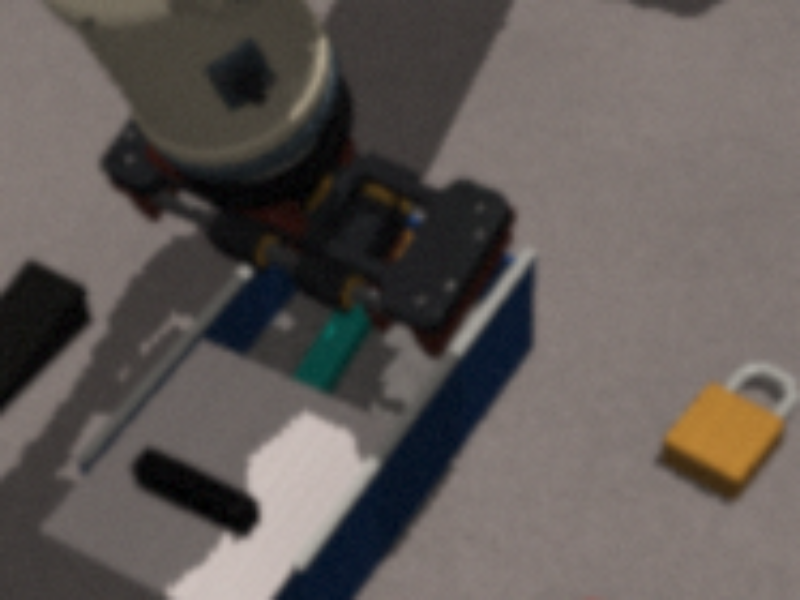

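The scene view shows the paddle tilted, its teal part rising from under the deck (320,380) to the fingers (370,310), with no contact force. Next is the draw.

```bash
python3 - <<'E'
from draw import *
for d in np.linspace(0,.1,6)[1:]: go(-.088+d*np.cos(PS),.008+d*np.sin(PS),PS)
x=-.088+.1*np.cos(PS)
for z in (.08,.13,.19): go(x,z,PS,.12)
hold(.5);print(F().round(1))
for n in ("scene","top"):
    im=get_image(n);np.savez(n+"6.npz",**im)
    cv2.imwrite(f"pics/{n}6.png",im["frame"][60:300,180:500] if n=="top" else cv2.resize(im["frame"][60:300,150:470],(800,600)))
E
```

```text
-0.069 0.015 20.0 [-0.1 -0.1  0.2] 0.0177 21.6
-0.05 0.022 20.0 [-0.3 -0.1 -0.8] 0.0177 22.1
-0.032 0.029 20.0 [-0.3  0.4 -0.6] 0.0175 22.6
-0.013 0.035 20.0 [ 0.5  1.1 -1.3] 0.0179 23.1
0.006 0.042 20.0 [ 0.3 -0.2 -1.5] 0.0179 23.6
0.006 0.08 20.0 [-0.1  0.  -1. ] 0.0179 24.0
0.006 0.13 20.0 [ 0.5  0.5 -0.9] 0.0179 24.6
0.006 0.19 20.0 [ 1.  -0.5 -0.7] 0.0172 25.2
[ 0.1 -0.3 -1.3]
```

View pics/scene6.png

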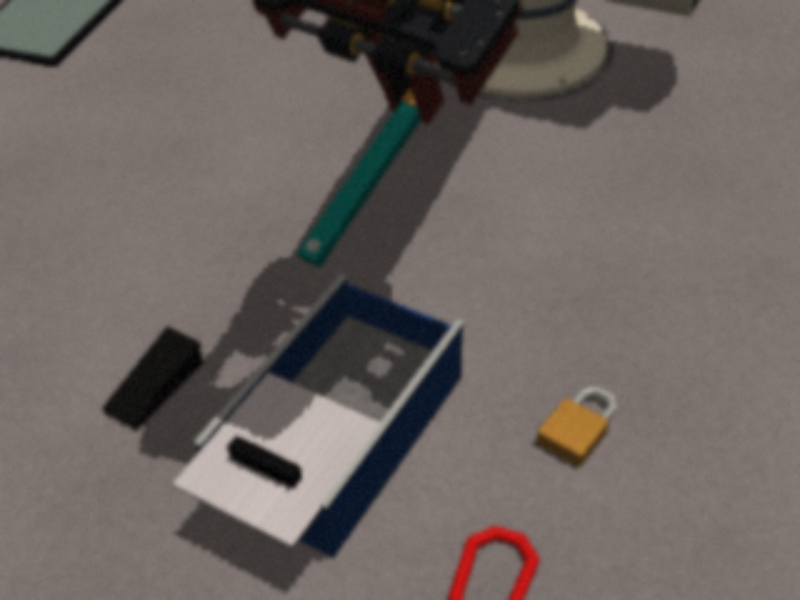

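View pics/top6.png

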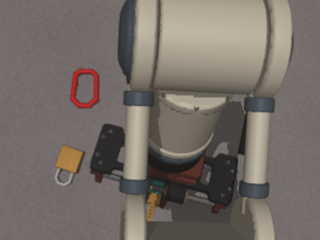

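The scene view shows the paddle held clear, its plain end at (313,250), with the box empty, the cover open and the bystanders unmoved. I check its lowest height by depth and then hand in.

```bash
python3 - <<'E'
from h import *
im=dict(np.load("scene6.npz"));P=cloud(im);h=cv2.cvtColor(im["frame"],cv2.COLOR_BGR2HSV)
m=cv2.inRange(h,(75,80,30),(100,255,255));m[:, :240]=0;m[:90]=0;m[175:]=0
m=cv2.erode(m,np.ones((3,3)))>0;z=P[m][:,2];lo=np.percentile(z,2);print(m.sum(),lo,z.max(),state()["finger_gap"],state()["time"])
if lo>.16: job_done();print("done")
E
```

```text
545 0.20012270101678054 0.24885413267804224 0.018212453419200185 25.85
the job is handed in; nothing more can be done
done
```

The cover is fully open, and the paddle came out key end first; I handed the job in at 25.9 s with the gripper holding it steady. Its lowest measured point was about 20 cm above the counter, roughly 13 cm over the rails. The bystanders looked unmoved in the last pictures.

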